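# Check an ignition coil in its nest and show its boot tip to the inspection camera

## Robot

A 6-joint arm with a two-finger parallel gripper is mounted at the origin on the work surface. World frame = base frame: x ahead of the robot, y to its left, z up, the work surface at z = 0. Lengths are in m, angles in rad, forces in N, time in s.
With the tool pointing down it reaches from about 0.25 to 0.725 m from the base axis. Payload 4 kg.
Tool frame: the origin (TCP) lies on the centre line of the jaws, within the pads' length; the fingertips stand 14 mm ahead of it and the grasp point (between the pads) lies 5 mm behind it; z points along the fingers, x is the direction in which the jaws open and shut, and the axes are right-handed (so a half turn about z gives the same grasp; the last joint's range is limited). The gripper opens to 85 mm and grips with 20 to 120 N. Pads are 22 mm wide; open, the fingers measure 114 mm over their backs; the gripper's body (76 mm by 85 mm) begins 54 mm behind the grasp point. The pads swing forward as they close: fully open they stand 13 mm farther back than shut.
Start: joints at [-1.281, 0.241, 0.005, 1.335, 0, 1.571], TCP at [0.143, -0.479, 0.212] pointing down, gripper open.
Joint ranges: [-2.72, 2.72], [-1.05, 1.87], [-1.09, 1.28], [-1.99, 2.15], [-1.42, 1.44], [-3.14, 3.14]. Speed limits (rad/s): [2.79, 2.79, 3.14, 3.14, 3.14, 3.14].

## Interface

Orientations are given as a unit quaternion [x, y, z, w].
In Python, from workcell import bot gives the robot as it stands.
- The arm moves only by the tool play_rows, never from a script. Its argument "motion" is a list of rows, each an object with "fingers": the closure, from -1 (fully open) to 1 (shut), so that 0 is half open; "translation": the shift along the tool's x, y, z in cm, a list of three; "roll": the turn about the tool's z in degrees. A call has 1 to 20 rows; each row is the pose to reach, as a shift and turn from the pose commanded when the call began, along the tool's axes at that moment; what a row does not reach only later rows make up. A row lasts 1/12 s, in which the tool goes at most 41.7 mm and 7.16 degrees, less where a joint would pass 70% of its speed; a pose out of reach is approached as far as the arm can. A call with a gripper value outside its range is refused whole. The fingers move at their own pace and stop on an object; the grip force is fixed at half the most. Time passes only in rows, so rows that repeat a pose let the fingers close. It gives the time, the measured TCP pose, the force and the opening at its end, in the units of the state.
- bot.get_obs(): the state, without advancing time (a new reading comes with each control period).
- bot.camera(name): name is "side" or "top" or "wrist"; returns a dict with "pixels" (400x640x3 uint8, red, green, blue), "intrinsics" (3x3 intrinsics, pixels), "world_to_cam" (4x4, takes a point from world to camera coordinates). Camera axes: x right, y down, z forward; pixel columns grow to the right and rows downward; lengths in m; the calibration is good to about 2 mm. A picture is of the moment at which its call begins. There is no depth.
- bot.job_done(): hands the job in, once; it reports no verdict.
The state is a dict: "clock": time; "joint_pos": joint angles; "joint_vel": joint speeds; "tau": joint torques, N m; "eef_pos": TCP position; "tool_rot": TCP orientation; "ft_force": force on the tool from outside, world axes, zero at the start; "ft_torque": the same for the moment, N m; "grip_width": finger opening in m.
Only numpy, scipy, OpenCV 4.12 (cv2) and the standard library are available. Lean on these libraries where they do the work, as an engineer would, in place of code of your own. Each camera call takes 0.05 s, during which the arm holds its last target. There are 200 camera calls.

## Task

Swing the toggle clamp's red handle over so that its pad rests on the ignition coil in the green check nest, leave it shut for at least one second, and swing it back past upright so that it stays open. Then lift that coil out by its silver sleeve and show it to the white inspection camera: boot tip towards the lens and centred on it, about 60 mm in front of the glass, the coil in line with the camera's downward-slanting line of sight. Finish holding it still there in the gripper, without touching the camera or disturbing the other things on the bench.

Things in the scene. Friction and masses are not known exactly. Their poses are not given: they have to be found in the camera images.
- coil: Ignition coil in the nest, 180 mm long, 0.15-0.3 kg. Origin on its axis at mid-sleeve (grip here; near its balance); x to the boot tip, z up in the nest. In x, mm: silver sleeve 23 dia, -36 to 30; black boot 19 dia, with 28 dia end ring 63 to 75; ribbed collar 31 dia, -48 to -36; black head 34 wide, 28 high, -85 to -47, lug on it out to y 36; grey plug to -105. Axis 55 mm above the table.
- boot_tip (a point): Centre of the coil's boot-tip face, on the coil's axis, at x = 75 mm in the coil's frame.
- nest: Fixed check nest: green plate 290 x 90 x 12 mm, x -155 to 135. Origin on the table; x along the coil to its tip, z up. Coil origin at (30, 0, 55). Boot cradle x 71 to 89, 57.5 high; head saddle x -49 to -23, 53 high; sleeve free between them. Orange block x -91 to -79, 60 high. Steel clamp cheeks x -142 to -108, 97 high. The coil lifts straight up once the clamp is open.
- hinge (a point): Clamp hinge centre, at (-120, 0, 87) mm in the nest's frame, so 87 mm above the table; the hinge's line runs along the nest's y. (The point's axes are the nest's.)
- clamp (a joint): Clamp arm angle, rad: 0 = level along the nest's +x, pad on the coil's head; 1.57 upright; stop at 2.05, leaning back. Weighted, with friction, about 3 N at the handle: stays where left from about 1.3 to 1.8 and further back at most sinks to the stop; below about 1.1 it sinks shut by itself within two seconds and rests on the coil at about 0. Starts open.
- clamp_handle (a point): Grip point of the red handle, a 12 mm round bar parallel to the hinge and 115 mm from it, y 5 to 73 mm on the nest's +y side; this point is on its axis at y 50. At joint value a it is at (-120 + 115 cos a, 50, 87 + 115 sin a) mm in the nest's frame. Arm 14 mm wide, 12 thick; pad 84 mm from the hinge. The bar can turn in the fingers as the arm swings.
- lens: Camera lens: white 50 x 46 mm housing, black 36 mm barrel, yellow 58 mm ring. Origin at the centre of the front glass; x points out along the line of sight, slanting 0.35 rad (20 degrees) down; y level. Glass 190 to 245 mm above the table, different each time. The boot tip belongs at about x = 60 mm, y = z = 0 here, coil x opposite to this x.
- camera: The camera's carrier, fixed, origin on its post 50 mm level behind the lens glass, at the glass's height; carries the lens. Do not touch.
- stand: The camera's fixed stand, round foot 90 mm diameter, post 22 mm diameter; origin under the foot. Do not touch.
- spare_coil: Bystander: a coil of the same shape with a grey boot lying on the bench, axis 14 mm up; frame as coil. Leave alone.
- old_coil: Bystander: a coil of the same shape with a brass-coloured sleeve lying on the bench. Leave alone.
- wrench: Bystander: steel wrench, 160 mm, flat on the bench. Leave alone.
- socket: Bystander: steel socket, 28 mm diameter, 32 mm high, origin under it. Leave alone.
- cleaner: Bystander: red can, 56 mm diameter, 150 mm high, origin under it. Leave alone.
- bolt_tray: Bystander: black open tray 130 x 100 x 30 mm with two bolts, origin under it. Leave alone.
Not all that is in view belongs to the job. Leave any purple look-alike of the coil alone. Leave any pink look-alike of the stand alone.

How it is judged:
On the way, in this order (a step that is already met when the one before it is completed fails the run):
1. the clamp is swung over onto the coil in the nest and stays shut with its pad on it (value of joint clamp below 0.08 rad and contact force between clamp and coil above 0.3 N), for 0.9 s.
2. the clamp is swung back past upright, the coil still in its nest (value of joint clamp above 1.6 rad and distance of coil from where it was at the start of the episode below 0.03 m), for 0.2 s.
3. the coil is lifted out of the nest, held by the gripper alone (height (world z) of coil above 0.1 m and contact force between coil and the fingers above 1 N and contact force between coil and nest below 0.3 N), for 0.2 s.
At the end, for the whole second after the job is handed in: Gripper alone holds the coil still, over 100 mm up: boot tip 35 to 85 mm before the glass, within 20 mm of the line of sight each way, tip towards the lens, coil within 0.2 rad of that line; clamp open (over 1.5 rad); other things moved less than 30 mm (all of step 3 and x of boot_tip in the frame of lens between 0.035 and 0.085 m and y of boot_tip in the frame of lens between -0.02 and 0.02 m and z of boot_tip in the frame of lens between -0.02 and 0.02 m and x of coil in the frame of lens above 0.1 m and angle between the x axis of coil and the x axis of lens, either way round below 0.2 rad and contact force between coil and stand below 0.3 N and contact force between coil and camera below 0.3 N and linear speed of coil below 0.03 m/s and angular speed of coil below 0.2 rad/s and value of joint clamp above 1.5 rad and distance of each of spare_coil, old_coil, wrench, socket, cleaner, bolt_tray from where it was at the start of the episode below 0.03 m); the arm keeps its last pose, push and grip.
It fails at once if the camera or its stand is struck or pushed (over 2 N) (contact force between anything else and camera above 2 N or contact force between anything else and stand above 2 N).
It fails at once if a bystander is moved by more than 30 mm (distance of any of spare_coil, old_coil, wrench, socket, cleaner, bolt_tray from where it was at the start of the episode above 0.03 m).
It also fails if it takes over 72 s, if anything falls off the work surface, if the arm or the gripper's body presses on something with over 40 N, if the wrist force passes 120 N, or if a joint passes its speed limit or range.

## Working session

There is one attempt and no reset: what is moved stays moved. The work goes in short steps, Python scripts to look and compute and a tool call to move; the robot and the scene stay as the last step left them, time stands still between calls to the robot, and variables do not carry over. Pictures are saved under pics/ and viewed, about 8 in all and at most 12, crops included, and the job is handed in when it is done.

Besides the shell and the picture viewer there is one more tool, called after ">>>" as name(argument=value, ...), one argument or row to a line, values as JSON. play_rows: Moves the arm, as the interface text tells. Its arguments: {"type":"object","properties":{"motion":{"type":"array","items":{"type":"object","properties":{"fingers":{"type":"number"},"translation":{"type":"array","items":{"type":"number"}},"roll":{"type":"number"}}}}},"required":["motion"]}

```bash
mkdir -p pics; ls; cat > h.py <<'E'
from workcell import bot
import numpy as np, cv2
from scipy.spatial.transform import Rotation as R
def snap(n,f):
    c=bot.camera(n); cv2.imwrite('pics/'+f+'.png',c['pixels'][:,:,::-1]); np.savez('pics/'+f+'.npz',K=c['intrinsics'],T=c['world_to_cam'],im=c['pixels']); return c
def load(f):
    return np.load('pics/'+f+'.npz')
def ray(c,u,v):
    K,T=c['K'],c['T']; d=np.linalg.inv(K)@[u,v,1]; Rm=T[:3,:3]; return -Rm.T@T[:3,3], Rm.T@d/np.linalg.norm(d)
def onz(c,u,v,z):
    o,d=ray(c,u,v); return o+d*(z-o[2])/d[2]
def tri(c1,p1,c2,p2):
    o1,d1=ray(c1,*p1); o2,d2=ray(c2,*p2)
    A=np.stack([d1,-d2],1); s=np.linalg.lstsq(A,o2-o1,rcond=None)[0]
    a=o1+d1*s[0]; b=o2+d2*s[1]; return (a+b)/2, np.linalg.norm(a-b)
def proj(c,p):
    q=c['T'][:3,:3]@p+c['T'][:3,3]; q=c['K']@q; return q[:2]/q[2]
E
python3 - <<'E'
from h import *
for n in ['side','top','wrist']:
    c=snap(n,n+'0'); T=c['world_to_cam']; print(n,-T[:3,:3].T@T[:3,3],T[2,:3],c['intrinsics'][0,0])
o=bot.get_obs(); print(o)
a=[cv2.imread(f'pics/{n}0.png') for n in ['side','top']]
E
```

```text
pics
side [0.34415779 0.84416324 0.82564937] [ 0.17926082 -0.77574959 -0.60504391] 399.93299214402117
top [0.38886098 0.01709528 1.54416319] [ 0.10310264  0.00930692 -0.99462718] 520.0130351011535
wrist [ 0.21179981 -0.45828423  0.37407922] [-0.2719387  -0.07943122 -0.95903077] 288.85725883394605
{'clock': 0.15, 'joint_pos': array([-1.28098717e+00,  2.41225442e-01,  4.03921570e-03,  1.33519361e+00,
       -7.67601764e-06,  1.57080222e+00]), 'joint_vel': array([ 0.00128808, -0.0024928 ,  0.00312438,  0.00057535,  0.00023377,
       -0.00010664]), 'tau': array([ 1.21763122e-03, -3.72634971e+01,  2.52638537e+01,  1.23500009e-02,
        6.46176591e-05,  1.27673684e-05]), 'eef_pos': array([ 0.14273812, -0.47866643,  0.21122683]), 'tool_rot': array([ 8.01798883e-01, -5.97593444e-01, -6.37125234e-04, -4.70066993e-04]), 'ft_force': array([ 0.08813515,  0.63439267, -0.39128789]), 'ft_torque': array([0.03802788, 0.01986611, 0.00251632]), 'grip_width': 0.08503936667823175}
```

View pics/top0.png

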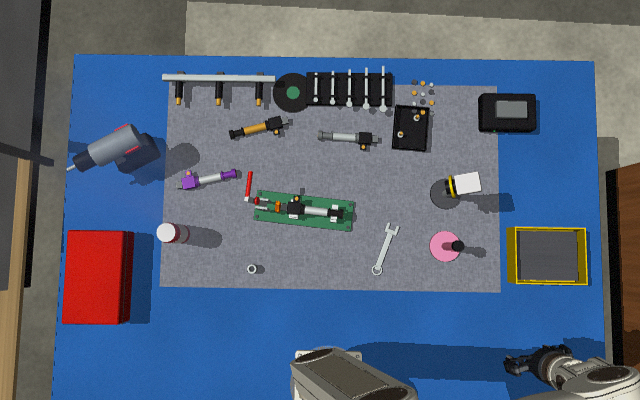

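View pics/side0.png

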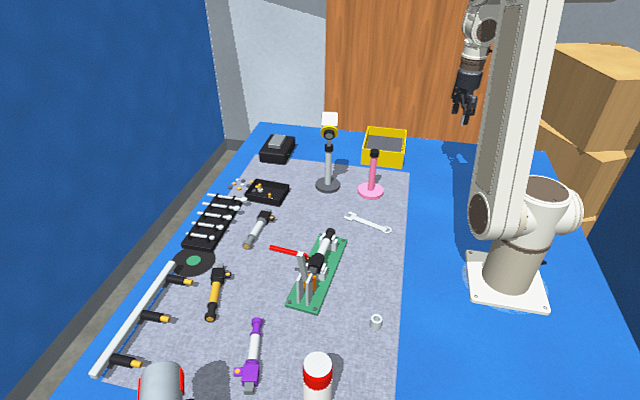

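The top view has the nest at about (304,210), its coil tip pointing right (−y). The red handle is at (249,185). The camera housing is at (465,184), with its yellow ring on the left side at about (450,186). In the side view the nest is at (318,270) and the lens at (329,131).

```bash
python3 - <<'E'
from h import *
t=load('top0');s=load('side0')
def mask(c,lo,hi,box):
    h=cv2.cvtColor(c['im'],cv2.COLOR_RGB2HSV); m=cv2.inRange(h,lo,hi); z=np.zeros_like(m); x0,y0,x1,y1=box; z[y0:y1,x0:x1]=m[y0:y1,x0:x1]; return z
g=mask(t,(60,80,50),(90,255,255),(240,170,370,250))
pts=cv2.findNonZero(g); r=cv2.minAreaRect(pts); b=cv2.boxPoints(r)
P=np.array([onz(t,u,v,.012) for u,v in b]); print('nest',r); print(P.round(4)); print('sides',np.linalg.norm(P-np.roll(P,1,0),axis=1),'ctr',P.mean(0))
for nm,c,box in [('top',t,(435,165,500,215)),('side',s,(310,105,350,150))]:
    m=mask(c,(22,130,100),(34,255,255),box); q=cv2.findNonZero(m); print(nm,'yellow',len(q),cv2.minAreaRect(q),q[:,0].mean(0)); 
    
for nm,c,box in [('top',t,(240,165,262,206)),('side',s,(262,238,315,265))]:
    a=mask(c,(0,150,80),(6,255,255),box)|mask(c,(174,150,80),(180,255,255),box); q=cv2.findNonZero(a); r=cv2.minAreaRect(q);print(nm,'red',len(q),r,cv2.boxPoints(r).round(1).tolist())
def crop(c,x,y,w,h,k): return cv2.resize(c['im'][y:y+h,x:x+w,::-1],None,fx=k,fy=k,interpolation=cv2.INTER_CUBIC)
A=np.hstack([crop(t,235,160,130,80,3),crop(t,420,150,130,80,3)])
B=np.hstack([crop(s,262,220,100,100,3),crop(s,290,105,100,100,3)]); B=cv2.copyMakeBorder(B,0,0,0,780-600,0)
cv2.imwrite('pics/crops.png',np.vstack([A,B]))
E
```

```text
nest ((303.4119873046875, 210.239501953125), (97.71476745605469, 29.931501388549805), 6.788974285125732)
[[ 0.4703  0.2288  0.012 ]
 [ 0.5586  0.221   0.012 ]
 [ 0.5289 -0.0672  0.012 ]
 [ 0.4411 -0.0577  0.012 ]]
sides [0.28799362 0.08873146 0.28968873 0.08839486] ctr [0.49972626 0.08123267 0.012     ]
top yellow 65 ((450.726806640625, 186.55856323242188), (21.371967315673828, 3.2826225757598877), 77.90524291992188) [450.83076923 186.8       ]
side yellow 93 ((329.0, 131.0), (10.0, 16.0), 90.0) [329.02150538 129.68817204]
top red 139 ((249.67649841308594, 188.2058868408203), (33.71245193481445, 12.369317054748535), 75.96376037597656) [[239.60000610351562, 173.39999389648438], [251.60000610351562, 170.39999389648438], [259.79998779296875, 203.10000610351562], [247.8000030517578, 206.10000610351562]]
side red 149 ((288.2220764160156, 251.20057678222656), (38.75483322143555, 5.513464450836182), 15.5241117477417) [[268.79998779296875, 248.6999969482422], [270.29998779296875, 243.39999389648438], [307.6000061035156, 253.6999969482422], [306.20001220703125, 259.0]]
```

View pics/crops.png

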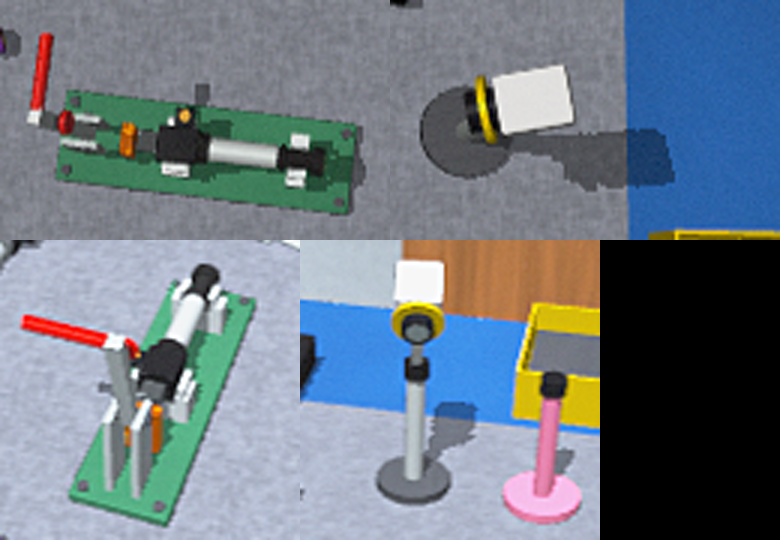

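Crops confirm the handle leans back over the −x end of the nest, and the lug and handle are both on nest +y (world +x). The barrel front sits left of the ring at about (446.7,188) in top and (329,135) in side. Next I check the geometry and measure the lens.

```bash
cat > geo.py <<'E'
from h import *
t=load('top0');s=load('side0')
xd=np.array([-.1025,-.9947,0]);yd=np.array([.9947,-.1025,0]);O=np.array([.4987,.0713,0])
def N(x,y,z): return O+xd*x/1e3+yd*y/1e3+np.array([0,0,z/1e3])
E
python3 - <<'E'
from geo import *
# handle ends: red bar tip (y73)
for a in (1.6,1.8,2.05):
    print(a,[ (proj(t,N(-120+115*np.cos(a),y,87+115*np.sin(a))).round(1),proj(s,N(-120+115*np.cos(a),y,87+115*np.sin(a))).round(1)) for y in (5,73)])
print('bar mid grip', 'coil tip',proj(t,N(105,0,55)),proj(s,N(105,0,55)),'sleeve c',proj(t,N(30,0,55)))
# red bar ends by mask
for c,b in ((t,(242,165,254,200)),(s,(262,238,300,262))):
    h=cv2.cvtColor(c['im'],cv2.COLOR_RGB2HSV); m=((h[...,0]<7)|(h[...,0]>174))&(h[...,1]>150)&(h[...,2]>90); v,u=np.nonzero(m[b[1]:b[3],b[0]:b[2]]); print('red u',u.min()+b[0],u.max()+b[0],'v',v.min()+b[1],v.max()+b[1], 'at vmin u',u[v==v.min()].mean()+b[0],'vmax',u[v==v.max()].mean()+b[0],'at umin v',v[u==u.min()].mean()+b[1])
# camera
foot=onz(t,444.7,194,.006); print('foot',foot, 'side foot proj',proj(s,foot))
for p,q in (((446.7,188.3),(329.3,135)),((450.7,186.6),(329,132.7))): print(tri(t,p,s,q))
h=cv2.cvtColor(t['im'],cv2.COLOR_RGB2HSV); 
w=np.zeros(h.shape[:2],np.uint8); w[165:200,450:490]=((h[165:200,450:490,1]<40)&(h[165:200,450:490,2]>190))*255
r=cv2.minAreaRect(cv2.findNonZero(w)); b=cv2.boxPoints(r); print('housing',r); print(np.array([onz(t,*p,.24) for p in b]).round(4))
# dark foot ellipse
d=np.zeros(h.shape[:2],np.uint8); g=t['im'].max(2); d[170:215,425:470]=((g[170:215,425:470]<85))*255
cn=max(cv2.findContours(d,0,2)[0],key=cv2.contourArea); hull=cv2.convexHull(cn); print(cv2.minEnclosingCircle(cn), cv2.boundingRect(cn))
d=np.zeros(h.shape[:2],np.uint8); g=s['im'].max(2); d[170:200,310:345]=((g[170:200,310:345]<100))*255
cn=max(cv2.findContours(d,0,2)[0],key=cv2.contourArea); print('side foot',cv2.fitEllipse(cv2.convexHull(cn)),onz(s,*cv2.fitEllipse(cv2.convexHull(cn))[0],.006))
E
```

```text
1.6 [(array([257.3, 197.8]), array([301.7, 244.6])), (array([260.7, 172. ]), array([274.3, 238.1]))]
1.8 [(array([248.8, 196.8]), array([298.3, 252.1])), (array([252.2, 171.1]), array([270.4, 245.4]))]
2.05 [(array([239.2, 196. ]), array([294.1, 263.4])), (array([242.6, 170.5]), array([265.9, 256.4]))]
bar mid grip coil tip [342.51156051 213.8508501 ] [330.63337767 231.54219533] sleeve c [316.54516228 210.74702627]
red u 245 252 v 171 195 at vmin u 250.0 vmax 246.5 at umin v 194.5
red u 269 297 v 245 255 at vmin u 271.0 vmax 294.5 at umin v 248.0
foot [ 0.55522845 -0.33728339  0.006     ] side foot proj [327.68885966 185.31415661]
(array([ 0.54592746, -0.29012913,  0.23280241]), np.float64(0.0012487352984232938))
(array([ 0.54944031, -0.29960324,  0.23588395]), np.float64(2.497605618873248e-05))
housing ((467.2063903808594, 182.6694793701172), (19.11638641357422, 24.156160354614258), 79.99201965332031)
[[ 0.5777 -0.3063  0.24  ]
 [ 0.5893 -0.3664  0.24  ]
 [ 0.5416 -0.3741  0.24  ]
 [ 0.53   -0.3142  0.24  ]]
((449.3461608886719, 193.5), 19.660297393798828) (430, 179, 40, 30)
side foot ((327.4463195800781, 185.9006805419922), (12.897936820983887, 23.192962646484375), 92.69412231445312) [ 0.55535918 -0.33339862  0.006     ]
```

>>> play_rows(
  motion=[
    {"fingers": -1, "translation": [0, 0, -6], "roll": 0},
    {"fingers": -1, "translation": [-10, -12, -8], "roll": -14},
    {"fingers": -1, "translation": [-54.2, -61.2, -8], "roll": -157.5},
    {"fingers": -1, "translation": [-54.2, -61.2, -8], "roll": -157.5},
    {"fingers": -1, "translation": [-54.2, -61.2, -8], "roll": -157.5},
    {"fingers": -1, "translation": [-54.2, -61.2, -8], "roll": -157.5},
    {"fingers": -1, "translation": [-54.2, -61.2, -8], "roll": -157.5},
    {"fingers": -1, "translation": [-54.2, -61.2, -8], "roll": -157.5},
    {"fingers": -1, "translation": [-54.2, -61.2, -8], "roll": -157.5},
    {"fingers": -1, "translation": [-54.2, -61.2, -8], "roll": -157.5},
    {"fingers": -1, "translation": [-54.2, -61.2, -8], "roll": -157.5},
    {"fingers": -1, "translation": [-54.2, -61.2, -8], "roll": -157.5},
    {"fingers": -1, "translation": [-54.2, -61.2, -8], "roll": -157.5},
    {"fingers": -1, "translation": [-54.2, -61.2, -8], "roll": -157.5},
    {"fingers": -1, "translation": [-54.2, -61.2, -8], "roll": -157.5},
    {"fingers": -1, "translation": [-54.2, -61.2, -8], "roll": -157.5},
    {"fingers": -1, "translation": [-54.2, -61.2, -8], "roll": -157.5},
    {"fingers": -1, "translation": [-54.2, -61.2, -8], "roll": -157.5},
    {"fingers": -1, "translation": [-54.2, -61.2, -8], "roll": -157.5},
    {"fingers": -1, "translation": [-54.2, -61.2, -8], "roll": -157.5},
  ],
)

```text
clock: 1.82
eef_pos: [0.5604, 0.1937, 0.2905]
tool_rot: [0.852, 0.523, -0.0, 0.0]
ft_force: [0.9, -0.6, 0.5]
grip_width: 0.0853
```

```bash
cat >> geo.py <<'E'
def goto(w,ang):
    o=bot.get_obs(); r=R.from_quat(o['tool_rot']).as_matrix(); a=np.degrees(np.arctan2(r[1,0],r[0,0]))
    print('pos',o['eef_pos'].round(4),'ang',a.round(2),'tilt z',r[:,2].round(3),'j',o['joint_pos'].round(2),'clk',o['clock'],'w',o['grip_width'].round(4),'F',o['ft_force'].round(1))
    if w is not None: print('move cm',(r.T@(np.array(w)-o['eef_pos'])*100).round(2),'roll',round(-((ang-a+180)%360-180),2))
def hand(a,y=60): return N(-120+115*np.cos(a),y,87+115*np.sin(a)-5)
E
python3 - <<'E'
from geo import *
w=hand(1.84); print(w); goto(w+[0,0,.05],84.1)
c=snap('wrist','w1')
w=load('w1')
print([proj(w,N(-120+115*np.cos(1.84),y,87+115*np.sin(1.84))).round(0) for y in (5,73)])
E
```

```text
[0.57381705 0.21493774 0.19285804]Traceback (most recent call last):
  File "<stdin>", line 2, in <module>
  File "geo.py", line 7, in goto
    print('pos',o['eef_pos'].round(4),'ang',a.round(2),'tilt z',r[:,2].round(3),'j',o['joint_pos'].round(2),'clk',o['clock'],'w',o['grip_width'].round(4),'F',o['ft_force'].round(1))
                                                                                                                                 ^^^^^^^^^^^^^^^^^^^^^
AttributeError: 'float' object has no attribute 'round'
```

```bash
sed -i "s/o\['grip_width'\].round(4)/round(o['grip_width'],4)/" geo.py
python3 - <<'E'
from geo import *
w=hand(1.84); goto(w+[0,0,.05],84.1)
c=snap('wrist','w1')
w=load('w1')
print([proj(w,N(-120+115*np.cos(1.84),y,87+115*np.sin(1.84))).round(0) for y in (5,73)])
E
```

```text
pos [0.5604 0.1937 0.2905] ang 63.06 tilt z [-0.001 -0.    -1.   ] j [ 0.33  0.42  0.46  1.61 -0.    0.8 ] clk 1.8167 w 0.0853 F [ 0.9 -0.6  0.5]
move cm [2.5  0.23 4.76] roll -21.04
[array([321., 140.]), array([346., 209.])]
```

View pics/w1.png

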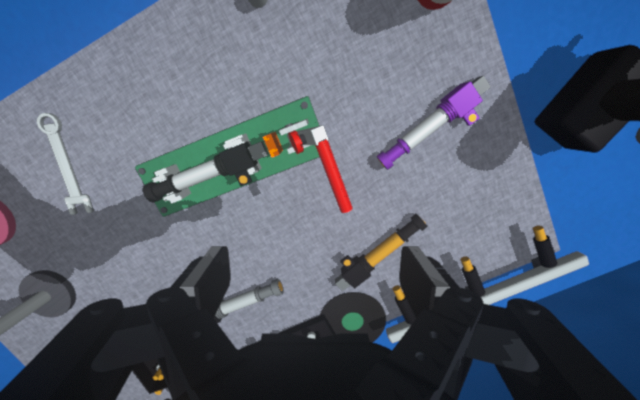

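The wrist view shows the red bar from about (321,140) to (347,210), which matches the predicted 1.84 rad pose. Now I move above it.

>>> play_rows(
  motion=[
    {"fingers": -1, "translation": [2.5, 0.2, 4.7], "roll": -21},
    {"fingers": -1, "translation": [2.5, 0.2, 4.7], "roll": -21},
    {"fingers": -1, "translation": [2.5, 0.2, 4.7], "roll": -21},
    {"fingers": -1, "translation": [2.5, 0.2, 4.7], "roll": -21},
    {"fingers": -1, "translation": [2.5, 0.2, 4.7], "roll": -21},
  ],
)

```text
clock: 2.28
eef_pos: [0.573, 0.2129, 0.2435]
tool_rot: [0.746, 0.666, -0.0, -0.0]
ft_force: [-0.4, -0.7, 0.1]
grip_width: 0.0853
```

```bash
python3 - <<'E'
from geo import *
goto(hand(1.84),84.1)
E
```

```text
pos [0.573  0.2129 0.2435] ang 83.49 tilt z [-0.001 -0.    -1.   ] j [ 0.36  0.46  0.41  1.52 -0.    0.47] clk 2.2833 w 0.0853 F [-0.4 -0.7  0.1]
move cm [0.22 0.06 5.06] roll -0.61
```

>>> play_rows(
  motion=[
    {"fingers": -1, "translation": [0.1, 0.1, 2.5], "roll": -0.6},
    {"fingers": -0.8, "translation": [0.2, 0.1, 5], "roll": -0.6},
    {"fingers": -0.5, "translation": [0.2, 0.1, 5], "roll": -0.6},
    {"fingers": 0, "translation": [0.2, 0.1, 5], "roll": -0.6},
    {"fingers": 0.4, "translation": [0.2, 0.1, 5], "roll": -0.6},
    {"fingers": 1, "translation": [0.2, 0.1, 5], "roll": -0.6},
    {"fingers": 1, "translation": [0.2, 0.1, 5], "roll": -0.6},
    {"fingers": 1, "translation": [0.2, 0.1, 5], "roll": -0.6},
    {"fingers": 1, "translation": [0.2, 0.1, 5], "roll": -0.6},
  ],
)

```text
clock: 3.03
eef_pos: [0.5749, 0.215, 0.1949]
tool_rot: [0.742, 0.671, 0.001, 0.0]
ft_force: [0.4, -0.6, 0.3]
grip_width: -0.0
```

```bash
python3 - <<'E'
from geo import *
goto(hand(1.84),84.1)
for a in np.arange(1.84,0.0,-.12): # tool offsets: x=-nest x, z down
    d=hand(a)-hand(1.84); print(round(a,2),(-(d@xd)*100).round(2),(-d[2]*100).round(2))
E
```

```text
pos [0.5749 0.215  0.1949] ang 84.27 tilt z [ 0.002  0.001 -1.   ] j [0.36 0.48 0.3  1.4  0.   0.46] clk 3.0333 w -0.0 F [ 0.4 -0.6  0.3]
move cm [-0.02 -0.1   0.2 ] roll 0.17
1.84 -0.0 -0.0
1.72 -1.35 -0.29
1.6 -2.72 -0.41
1.48 -4.1 -0.37
1.36 -5.46 -0.16
1.24 -6.79 0.21
1.12 -8.07 0.73
1.0 -9.27 1.41
0.88 -10.39 2.22
0.76 -11.39 3.16
0.64 -12.28 4.22
0.52 -13.04 5.37
0.4 -13.65 6.61
0.28 -14.11 7.91
0.16 -14.41 9.25
0.04 -14.55 10.63
```

Grip width is 0, so the bar wasn't caught. I'll look.

```bash
python3 - <<'E'
from geo import *
s2=snap('side','s2');t2=snap('top','t2')
A=cv2.resize(s2['pixels'][180:310,240:360,::-1],None,fx=3.3,fy=3.3,interpolation=2)
B=cv2.resize(t2['pixels'][130:260,220:340,::-1],None,fx=3.3,fy=3.3,interpolation=2)
cv2.imwrite('pics/c2.png',np.hstack([A,B]))
E
```

```text
(no output)
```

View pics/c2.png

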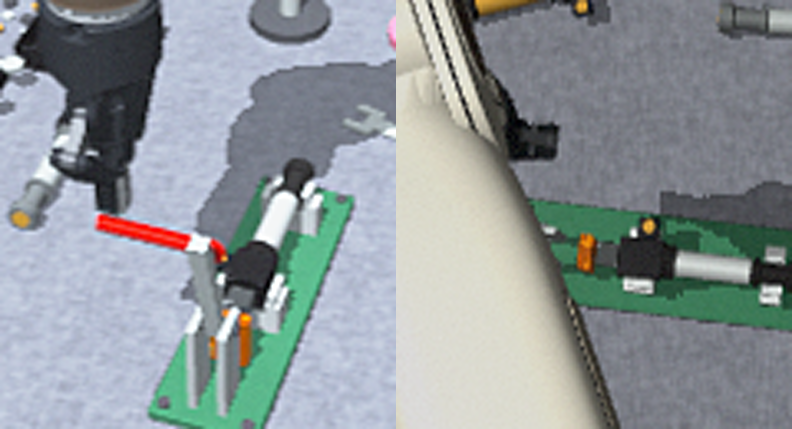

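```bash
python3 - <<'E'
from geo import *
print('tip',proj(s,np.array([.575,.215,.181])),'tcp',proj(s,np.array([.575,.215,.195])))
h=cv2.cvtColor(load('s2')['im'] if 0 else cv2.cvtColor(cv2.imread('pics/s2.png'),cv2.COLOR_BGR2RGB),cv2.COLOR_RGB2HSV)
m=((h[...,0]<7)|(h[...,0]>174))&(h[...,1]>150)&(h[...,2]>90); b=(262,238,300,262); v,u=np.nonzero(m[b[1]:b[3],b[0]:b[2]]);print(u.min()+b[0],v[u==u.min()].mean()+b[1])
p1=np.array([270.2,247.6]);
h0=cv2.cvtColor(t['im'],cv2.COLOR_RGB2HSV); m=((h0[...,0]<7)|(h0[...,0]>174))&(h0[...,1]>150)&(h0[...,2]>90)
for vv in range(168,206): 
    uu=np.nonzero(m[vv,238:270])[0]
    if len(uu): print(vv,uu.mean()+238,len(uu),end='; ')
h0=cv2.cvtColor(s['im'],cv2.COLOR_RGB2HSV); m=((h0[...,0]<7)|(h0[...,0]>174))&(h0[...,1]>150)&(h0[...,2]>90)
print()
for uu in range(265,312): 
    vv=np.nonzero(m[238:266,uu])[0]
    if len(vv): print(uu,vv.mean()+238,len(vv),end='; ')
E
```

```text
tip [274.8293182  253.58470259] tcp [274.49282692 249.13994848]
269 248.0
171 250.0 3; 172 250.0 5; 173 249.5 4; 174 249.5 4; 175 249.5 4; 176 249.5 4; 177 249.5 4; 178 249.5 4; 179 249.0 5; 180 248.5 4; 181 248.5 4; 182 248.5 4; 183 248.5 4; 184 248.5 4; 185 248.5 4; 186 248.0 5; 187 248.0 5; 188 247.5 4; 189 247.5 4; 190 247.5 4; 191 247.5 4; 192 247.5 4; 193 247.5 4; 194 247.0 5; 195 246.5 4; 197 256.5 2; 198 255.5 2; 199 255.5 2; 200 255.75 4; 201 255.0 3; 202 255.0 3; 203 255.5 2; 204 255.5 2; 
269 248.0 1; 270 247.0 5; 271 247.0 5; 272 247.0 5; 273 247.5 4; 274 248.0 5; 275 248.0 5; 276 248.0 5; 277 248.5 4; 278 249.0 5; 279 249.0 5; 280 249.0 5; 281 249.5 4; 282 250.0 5; 283 250.0 5; 284 250.0 5; 285 250.5 4; 286 251.0 5; 287 251.0 5; 288 251.0 5; 289 251.0 5; 290 252.0 5; 291 252.0 5; 292 252.0 5; 293 252.0 5; 294 253.0 5; 295 253.0 5; 296 252.5 4; 297 252.0 1; 304 254.0 3; 305 255.5 6; 306 256.5 6; 307 255.5 2;
```

```bash
python3 - <<'E'
from geo import *
print(tri(t,(250,171),s,(269.5,247.5)),N(-120+115*np.cos(1.84),73,87+115*np.sin(1.84)))
w=bot.camera('wrist'); T=w['world_to_cam'];K=w['intrinsics']; c={'T':T,'K':K}
p=np.array([.575,.215,.181]);print('wrist tip pred',proj(c,p),'bar',[proj(c,N(-120+115*np.cos(1.84),y,87+115*np.sin(1.84))).round(0) for y in (5,60,73)])
A=cv2.resize(cv2.imread('pics/s2.png')[215:275,250:310],None,fx=6.6,fy=6.6,interpolation=0)
B=cv2.resize(w['pixels'][:,:,::-1][140:400,190:450],(396,396))
cv2.imwrite('pics/c3.png',np.hstack([A,B]))
E
```

```text
(array([0.58671745, 0.21517511, 0.19778892]), np.float64(0.0001079774745649349)) [0.58674815 0.21360524 0.19785804]
wrist tip pred [314.71404794 227.24238278] bar [array([315., 143.]), array([314., 236.]), array([314., 256.])]
```

View pics/c3.png

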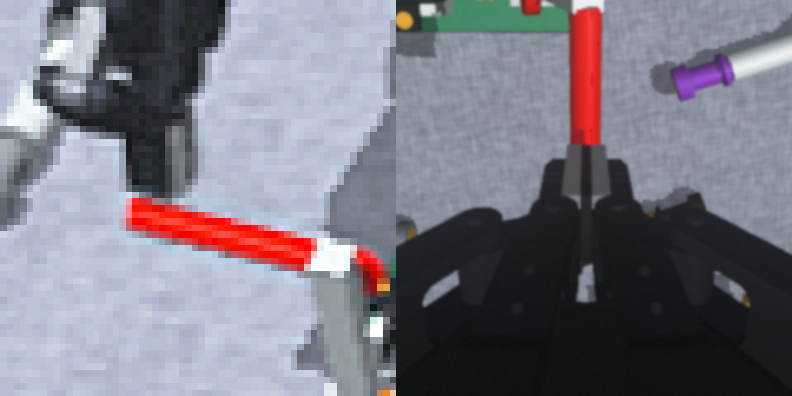

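The fingers are correctly centred over the bar but end on top of it, at about (274,245) in the side view. They stand about 20 mm higher than the state suggests. I'll open, go lower and close again.

>>> play_rows(
  motion=[
    {"fingers": 0, "translation": [0, 0, -0.5], "roll": 0},
    {"fingers": -0.5, "translation": [0, 0, -0.5], "roll": 0},
    {"fingers": -0.5, "translation": [0, 0, -0.5], "roll": 0},
    {"fingers": -0.5, "translation": [0, 0, -0.5], "roll": 0},
    {"fingers": -0.5, "translation": [0, 0, 1], "roll": 0},
    {"fingers": -0.5, "translation": [0, 0, 2], "roll": 0},
    {"fingers": -0.3, "translation": [0, 0, 2], "roll": 0},
    {"fingers": 0.2, "translation": [0, 0, 2], "roll": 0},
    {"fingers": 1, "translation": [0, 0, 2], "roll": 0},
    {"fingers": 1, "translation": [0, 0, 2], "roll": 0},
    {"fingers": 1, "translation": [0, 0, 2], "roll": 0},
    {"fingers": 1, "translation": [0, 0, 2], "roll": 0},
  ],
)

```text
clock: 4.18
eef_pos: [0.5749, 0.2152, 0.1748]
tool_rot: [0.742, 0.671, 0.001, 0.0]
ft_force: [0.9, -0.0, 1.3]
grip_width: 0.0094
```

```bash
python3 - <<'E'
from geo import *
goto(hand(1.84),84.1)
for p in ([.575,.215,.181],[.575,.215,.204]):
    print(proj(load('w1'),np.array(p)))
E
```

```text
pos [0.5749 0.2152 0.1748] ang 84.28 tilt z [ 0.001  0.001 -1.   ] j [0.36 0.48 0.26 1.35 0.   0.46] clk 4.1833 w 0.0094 F [ 0.9 -0.   1.3]
move cm [-0.03 -0.1  -1.81] roll 0.18
[340.75768421 192.43182489]
[342.9695276  199.23472055]
```

```bash
python3 - <<'E'
from geo import *
s2=snap('side','s4'); w=bot.camera('wrist'); c={'T':w['world_to_cam'],'K':w['intrinsics']}
for z in (.16,.18,.2): print(proj(s,np.array([.575,.215,z])),proj(c,np.array([.575,.215,z])))
A=cv2.resize(s2['pixels'][215:275,250:310,::-1],None,fx=6.6,fy=6.6,interpolation=0)
B=cv2.resize(w['pixels'][:,:,::-1][140:400,190:450],(396,396))
cv2.imwrite('pics/c4.png',np.hstack([A,B]))
E
```

```text
[275.32258916 260.10037852] [314.31815447 226.05976616]
[274.85311622 253.89905345] [314.32850178 238.84224596]
[274.37112997 247.53243868] [314.34144913 254.83666777]
```

View pics/c4.png

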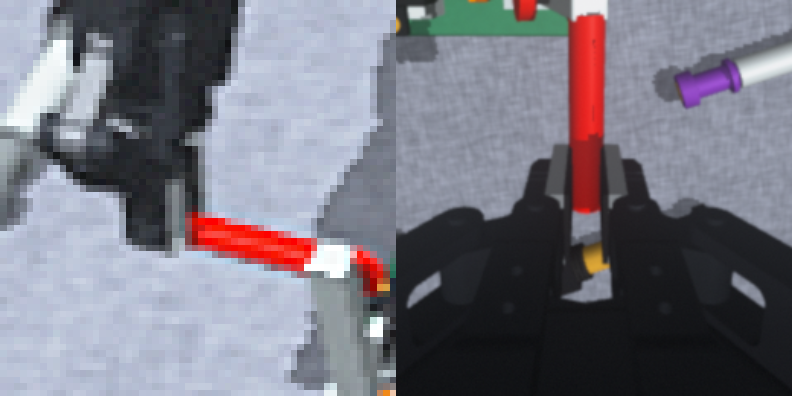

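The pads now straddle the bar near (276,249) in the side view, but only with their very tips. I'll regrip 12 mm lower for a full hold.

>>> play_rows(
  motion=[
    {"fingers": 0.2, "translation": [0, -0.1, 0], "roll": 0},
    {"fingers": -0.2, "translation": [0, -0.1, 0], "roll": 0},
    {"fingers": -0.2, "translation": [0, -0.1, 0.6], "roll": 0},
    {"fingers": -0.2, "translation": [0, -0.1, 1.2], "roll": 0},
    {"fingers": 0.2, "translation": [0, -0.1, 1.2], "roll": 0},
    {"fingers": 0.6, "translation": [0, -0.1, 1.2], "roll": 0},
    {"fingers": 1, "translation": [0, -0.1, 1.2], "roll": 0},
    {"fingers": 1, "translation": [0, -0.1, 1.2], "roll": 0},
    {"fingers": 1, "translation": [0, -0.1, 1.2], "roll": 0},
    {"fingers": 1, "translation": [0, -0.1, 1.2], "roll": 0},
  ],
)

```text
clock: 5.12
eef_pos: [0.5734, 0.2151, 0.1619]
tool_rot: [0.741, 0.671, 0.0, -0.0]
ft_force: [0.0, 0.7, -0.7]
grip_width: 0.0102
```

>>> play_rows(
  motion=[
    {"fingers": 1, "translation": [-1.35, 0, -0.29], "roll": 0},
    {"fingers": 1, "translation": [-2.72, 0, -0.41], "roll": 0},
    {"fingers": 1, "translation": [-4.1, 0, -0.37], "roll": 0},
    {"fingers": 1, "translation": [-5.46, 0, -0.16], "roll": 0},
    {"fingers": 1, "translation": [-6.79, 0, 0.21], "roll": 0},
    {"fingers": 1, "translation": [-8.07, 0, 0.73], "roll": 0},
    {"fingers": 1, "translation": [-9.27, 0, 1.41], "roll": 0},
    {"fingers": 1, "translation": [-10.39, 0, 2.22], "roll": 0},
    {"fingers": 1, "translation": [-11.39, 0, 3.16], "roll": 0},
    {"fingers": 1, "translation": [-12.28, 0, 4.22], "roll": 0},
    {"fingers": 1, "translation": [-13.04, 0, 5.37], "roll": 0},
  ],
)

```text
clock: 6.03
eef_pos: [0.56, 0.0849, 0.1069]
tool_rot: [0.742, 0.671, 0.0, -0.001]
ft_force: [-1.6, 5.0, -0.6]
grip_width: 0.0094
```

```bash
python3 - <<'E'
from geo import *
goto(hand(.5),84.1); c=snap('wrist','w5')
w=load('w5')
print([(a,proj(w,N(-120+115*np.cos(a),30,87+115*np.sin(a))).round(0)) for a in (.3,.5,.7)])
h=cv2.cvtColor(w['im'],cv2.COLOR_RGB2HSV); m=(((h[...,0]<5)|(h[...,0]>176))&(h[...,1]>170)&(h[...,2]>70)).astype(np.uint8)*255
for q in cv2.findContours(m,0,2)[0]:
    if cv2.contourArea(q)>100: print(cv2.minAreaRect(q))
E
```

```text
pos [0.56   0.0849 0.1069] ang 84.28 tilt z [-0.001  0.001 -1.   ] j [0.15 0.44 0.   1.14 0.   0.25] clk 6.0333 w 0.0094 F [-1.6  5.  -0.6]
move cm [-0.06  0.04 -3.02] roll 0.18
[(0.3, array([297., 195.])), (0.5, array([313., 207.])), (0.7, array([345., 222.]))]
((315.5, 229.0), (142.0, 25.0), 90.0)
((355.0, 121.0), (8.0, 24.0), 90.0)
```

>>> play_rows(
  motion=[
    {"fingers": 1, "translation": [-0.61, 0, 1.24], "roll": 0},
    {"fingers": 1, "translation": [-1.07, 0, 2.54], "roll": 0},
    {"fingers": 1, "translation": [-1.37, 0, 3.88], "roll": 0},
    {"fingers": 1, "translation": [-1.5, 0, 5.0], "roll": 0},
    {"fingers": 1, "translation": [-1.5, 0, 5.2], "roll": 0},
    {"fingers": 0.3, "translation": [-1.5, 0, 5.2], "roll": 0},
    {"fingers": 0.3, "translation": [-1.5, 0, 5.2], "roll": 0},
    {"fingers": 0.3, "translation": [-1.5, 0, 5.2], "roll": 0},
    {"fingers": 0.3, "translation": [-1.5, 0, 5.2], "roll": 0},
    {"fingers": 0.3, "translation": [-1.5, 0, 5.2], "roll": 0},
    {"fingers": 0.3, "translation": [-1.5, 0, 5.2], "roll": 0},
    {"fingers": 0.3, "translation": [-1.5, 0, 5.2], "roll": 0},
    {"fingers": 0.3, "translation": [-1.5, 0, 5.2], "roll": 0},
    {"fingers": 0.3, "translation": [-1.5, 0, 5.2], "roll": 0},
    {"fingers": 0.3, "translation": [-1.5, 0, 5.2], "roll": 0},
    {"fingers": 0.3, "translation": [-1.5, 0, 5.2], "roll": 0},
    {"fingers": 0.3, "translation": [-1.5, 0, 5.2], "roll": 0},
    {"fingers": 0.3, "translation": [-1.5, 0, 5.2], "roll": 0},
    {"fingers": 0.3, "translation": [-1.5, 0, 5.2], "roll": 0},
    {"fingers": 0.3, "translation": [-1.5, 0, 5.2], "roll": 0},
  ],
)

```text
clock: 7.75
eef_pos: [0.5589, 0.0703, 0.0562]
tool_rot: [0.741, 0.671, 0.0, -0.0]
ft_force: [-0.2, -0.2, -0.6]
grip_width: 0.0302
```

```bash
python3 - <<'E'
from geo import *
goto(hand(0),84.1); c=snap('wrist','w6'); snap('side','s6')
w=load('w6')
print([(a,proj(w,N(-120+115*np.cos(a),10,87+115*np.sin(a))).round(0),proj(w,N(-120+115*np.cos(a),73,87+115*np.sin(a))).round(0)) for a in (0,.1,.2)])
A=cv2.resize(cv2.imread('pics/s6.png')[200:320,250:370],(396,396),interpolation=2); B=cv2.resize(cv2.imread('pics/w6.png')[0:400,120:520],(396,396))
cv2.imwrite('pics/c6.png',np.hstack([A,B]))
E
```

```text
pos [0.5589 0.0703 0.0562] ang 84.28 tilt z [-0.  0. -1.] j [ 0.13  0.48 -0.08  1.02  0.    0.22] clk 7.75 w 0.0302 F [-0.2 -0.2 -0.6]
move cm [-0.02 -0.   -2.58] roll 0.18
[(0, array([315., 162.]), array([314., 282.])), (0.1, array([316., 167.]), array([315., 295.])), (0.2, array([320., 172.]), array([319., 311.]))]
```

View pics/c6.png

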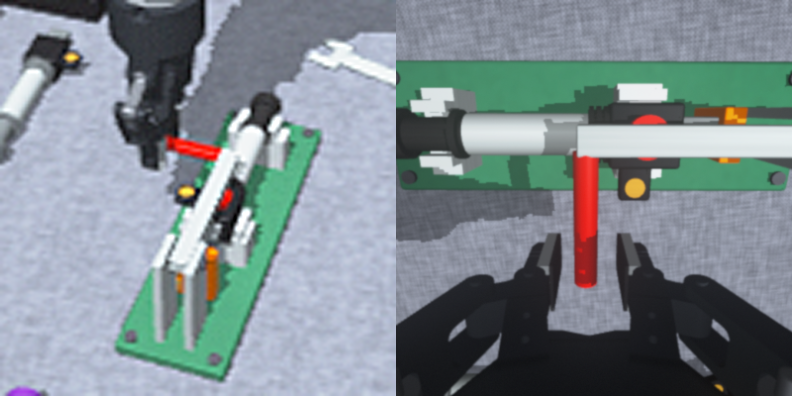

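The clamp is level on the coil head. In the wrist crop the bar lies between the open pads at (586,250), and its end position implies about 0.03 rad. I'll wait a little longer, regrip and swing it back.

>>> play_rows(
  motion=[
    {"fingers": 0.3, "translation": [0, 0, 0], "roll": 0},
    {"fingers": 0.3, "translation": [0, 0, 0], "roll": 0},
    {"fingers": 0.3, "translation": [0, 0, 0], "roll": 0},
    {"fingers": 0.3, "translation": [0, 0, 0], "roll": 0},
    {"fingers": 0.3, "translation": [0, 0, 0], "roll": 0},
    {"fingers": 0.3, "translation": [0, 0, 0], "roll": 0},
    {"fingers": 0.3, "translation": [0, 0, 0], "roll": 0},
    {"fingers": 0.3, "translation": [0, 0, 0], "roll": 0},
    {"fingers": 1, "translation": [0, 0, 0], "roll": 0},
    {"fingers": 1, "translation": [0, 0, 0], "roll": 0},
    {"fingers": 1, "translation": [0, 0, 0], "roll": 0},
    {"fingers": 1, "translation": [0, 0, 0], "roll": 0},
    {"fingers": 1, "translation": [0, 0, 0], "roll": 0},
  ],
)

```text
clock: 8.93
eef_pos: [0.5588, 0.0686, 0.0564]
tool_rot: [0.742, 0.67, -0.001, 0.001]
ft_force: [-0.7, -4.9, 2.4]
grip_width: 0.0096
```

>>> play_rows(
  motion=[
    {"fingers": 1, "translation": [0.13, 0, -1.4], "roll": 0},
    {"fingers": 1, "translation": [0.51, 0, -3.05], "roll": 0},
    {"fingers": 1, "translation": [1.15, 0, -4.65], "roll": 0},
    {"fingers": 1, "translation": [2.01, 0, -6.15], "roll": 0},
    {"fingers": 1, "translation": [3.09, 0, -7.5], "roll": 0},
    {"fingers": 1, "translation": [4.35, 0, -8.65], "roll": 0},
    {"fingers": 1, "translation": [5.78, 0, -9.65], "roll": 0},
    {"fingers": 1, "translation": [7.33, 0, -10.4], "roll": 0},
    {"fingers": 1, "translation": [8.98, 0, -10.9], "roll": 0},
    {"fingers": 1, "translation": [10.69, 0, -11.1], "roll": 0},
    {"fingers": 1, "translation": [12.41, 0, -11.1], "roll": 0},
    {"fingers": 1, "translation": [14.11, 0, -10.85], "roll": 0},
    {"fingers": 1, "translation": [15.2, 0, -10.5], "roll": 0},
    {"fingers": 1, "translation": [15.2, 0, -10.5], "roll": 0},
    {"fingers": 1, "translation": [15.2, 0, -10.5], "roll": 0},
    {"fingers": 1, "translation": [15.2, 0, -10.5], "roll": 0},
  ],
)

```text
clock: 10.27
eef_pos: [0.5758, 0.2254, 0.1643]
tool_rot: [0.741, 0.672, 0.005, -0.001]
ft_force: [0.5, 4.6, 7.6]
grip_width: 0.0095
```

```bash
python3 - <<'E'
from geo import *
goto(hand(1.9),84.1); snap('wrist','w7')
w=load('w7')
print([(a,proj(w,N(-120+115*np.cos(a),20,87+115*np.sin(a))).round(0)) for a in (1.7,1.8,1.9,2)])
h=cv2.cvtColor(w['im'],cv2.COLOR_RGB2HSV); m=(((h[...,0]<5)|(h[...,0]>176))&(h[...,1]>170)&(h[...,2]>70)).astype(np.uint8)*255
for q in cv2.findContours(m,0,2)[0]:
    if cv2.contourArea(q)>100: print(cv2.boundingRect(q))
E
```

```text
pos [0.5758 0.2254 0.1643] ang 84.42 tilt z [ 0.006  0.007 -1.   ] j [0.37 0.49 0.25 1.32 0.   0.47] clk 10.2667 w 0.0095 F [0.5 4.6 7.6]
move cm [-0.38 -0.08 -2.65] roll 0.32
[(1.7, array([257., 185.])), (1.8, array([283., 184.])), (1.9, array([307., 182.])), (2, array([329., 180.]))]
(304, 153, 24, 135)
(259, 115, 19, 41)
(497, 26, 34, 11)
(493, 0, 15, 19)
```

>>> play_rows(
  motion=[
    {"fingers": 0.3, "translation": [0, 0, 0], "roll": 0},
    {"fingers": -0.3, "translation": [0, 0, 0], "roll": 0},
    {"fingers": -0.3, "translation": [0, 0, 0], "roll": 0},
    {"fingers": -0.3, "translation": [0, 0, 0], "roll": 0},
    {"fingers": -0.3, "translation": [0, 0, -3], "roll": 0},
    {"fingers": -0.3, "translation": [0, 0, -6], "roll": 0},
    {"fingers": -0.3, "translation": [0, 0, -10], "roll": 0},
    {"fingers": -0.3, "translation": [0, 0, -10], "roll": 0},
  ],
)

```text
clock: 10.98
eef_pos: [0.5771, 0.2224, 0.2695]
tool_rot: [0.742, 0.671, 0.006, 0.002]
ft_force: [0.0, 0.7, 1.1]
grip_width: 0.0555
```

```bash
python3 - <<'E'
from geo import *
goto(N(30,0,150),-5.9)
E
```

```text
pos [0.5771 0.2224 0.2695] ang 84.26 tilt z [ 0.012  0.005 -1.   ] j [0.37 0.47 0.48 1.57 0.   0.47] clk 10.9833 w 0.0555 F [0.  0.7 1.1]
move cm [-18.89  -6.43  11.76] roll 90.16
```

>>> play_rows(
  motion=[
    {"fingers": -0.3, "translation": [-4, -1.4, 0], "roll": 7},
    {"fingers": -0.3, "translation": [-8, -2.7, 0], "roll": 14},
    {"fingers": -0.3, "translation": [-12, -4.1, 2], "roll": 21},
    {"fingers": -0.3, "translation": [-15, -5.1, 4], "roll": 28},
    {"fingers": -0.5, "translation": [-18.9, -6.4, 7], "roll": 35},
    {"fingers": -0.5, "translation": [-18.9, -6.4, 10], "roll": 90},
    {"fingers": -0.5, "translation": [-18.9, -6.4, 11], "roll": 90},
    {"fingers": -0.5, "translation": [-18.9, -6.4, 11], "roll": 90},
    {"fingers": -0.5, "translation": [-18.9, -6.4, 11], "roll": 90},
    {"fingers": -0.5, "translation": [-18.9, -6.4, 11], "roll": 90},
    {"fingers": -0.5, "translation": [-18.9, -6.4, 11], "roll": 90},
    {"fingers": -0.5, "translation": [-18.9, -6.4, 11], "roll": 90},
    {"fingers": -0.5, "translation": [-18.9, -6.4, 11], "roll": 90},
    {"fingers": -0.5, "translation": [-18.9, -6.4, 11], "roll": 90},
    {"fingers": -0.5, "translation": [-18.9, -6.4, 11], "roll": 90},
    {"fingers": -0.5, "translation": [-18.9, -6.4, 11], "roll": 90},
  ],
)

```text
clock: 12.32
eef_pos: [0.4914, 0.0397, 0.151]
tool_rot: [0.999, -0.049, -0.0, 0.0]
ft_force: [0.6, -0.5, -0.1]
grip_width: 0.064
```

```bash
python3 - <<'E'
from geo import *
goto(N(30,0,32),-5.9)
snap('wrist','w8'); w=load('w8')
print([proj(w,N(x+30,0,55)).round(0) for x in (-36,30,75)], 'tip@TCP+0',proj(w,N(30,0,156)))
E
```

```text
pos [0.4914 0.0397 0.151 ] ang -5.63 tilt z [-0.  0. -1.] j [ 0.08  0.26 -0.13  1.18  0.    1.75] clk 12.3167 w 0.064 F [ 0.6 -0.5 -0.1]
move cm [ 0.4  -0.21 11.9 ] roll 0.27
[array([319., 152.]), array([319., 221.]), array([318., 263.])] tip@TCP+0 [321.26507356 235.01085521]
```

View pics/w8.png

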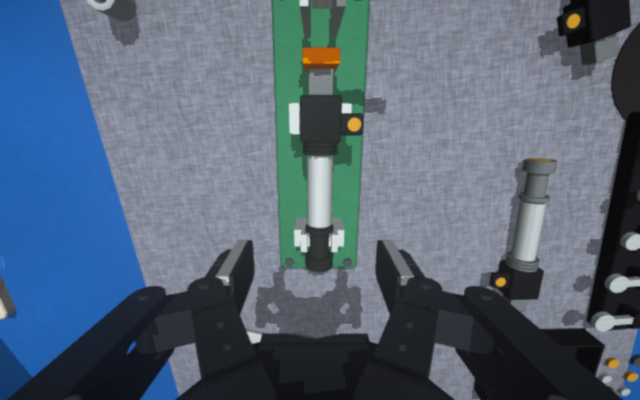

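The wrist view shows the coil centred between the jaws: sleeve from v=153 to 227, u≈319, tip at v≈270. I'll descend and grip it.

>>> play_rows(
  motion=[
    {"fingers": -0.5, "translation": [0.4, -0.1, 3], "roll": 0.3},
    {"fingers": -0.5, "translation": [0.4, -0.1, 6], "roll": 0.3},
    {"fingers": -0.5, "translation": [0.4, -0.1, 9], "roll": 0.3},
    {"fingers": -0.5, "translation": [0.4, -0.1, 10.9], "roll": 0.3},
    {"fingers": -0.5, "translation": [0.4, -0.1, 11.9], "roll": 0.3},
    {"fingers": -0.2, "translation": [0.4, -0.1, 11.9], "roll": 0.3},
    {"fingers": 0.2, "translation": [0.4, -0.1, 11.9], "roll": 0.3},
    {"fingers": 0.5, "translation": [0.4, -0.1, 11.9], "roll": 0.3},
    {"fingers": 1, "translation": [0.4, -0.1, 11.9], "roll": 0.3},
    {"fingers": 1, "translation": [0.4, -0.1, 11.9], "roll": 0.3},
    {"fingers": 1, "translation": [0.4, -0.1, 11.9], "roll": 0.3},
    {"fingers": 1, "translation": [0.4, -0.1, 11.9], "roll": 0.3},
  ],
)

```text
clock: 13.37
eef_pos: [0.4972, 0.0405, 0.0341]
tool_rot: [0.999, -0.052, 0.002, -0.0]
ft_force: [-0.9, -0.5, 7.0]
grip_width: 0.0201
```

>>> play_rows(
  motion=[
    {"fingers": 1, "translation": [0, 0, -0.5], "roll": 0},
    {"fingers": 1, "translation": [0, 0, -1.5], "roll": 0},
    {"fingers": 1, "translation": [0, 0, -3], "roll": 0},
    {"fingers": 1, "translation": [0, 0, -5], "roll": 0},
    {"fingers": 1, "translation": [0, 0, -7], "roll": 0},
    {"fingers": 1, "translation": [0, 0, -9], "roll": 0},
    {"fingers": 1, "translation": [0, 0, -11], "roll": 0},
    {"fingers": 1, "translation": [0, 0, -11], "roll": 0},
    {"fingers": 1, "translation": [0, 0, -11], "roll": 0},
    {"fingers": 1, "translation": [0, 0, -11], "roll": 0},
    {"fingers": 1, "translation": [0, 0, -11], "roll": 0},
  ],
)

```text
clock: 14.28
eef_pos: [0.4944, 0.0403, 0.1407]
tool_rot: [0.999, -0.053, -0.002, 0.0]
ft_force: [0.1, -0.9, -2.3]
grip_width: 0.02
```

```bash
python3 - <<'E'
from geo import *
snap('side','s9'); snap('wrist','w9')
o=bot.get_obs()['eef_pos']
goto(np.append(N(80,-71,0)[:2],.12),84.1)
c=o+[0,0,.022]
print('pred side: tip',proj(s,c+xd*.075),'head',proj(s,c-xd*.085))
A=cv2.resize(cv2.imread('pics/s9.png')[150:290,250:390],(396,396),interpolation=2); B=cv2.resize(cv2.imread('pics/w9.png')[0:400,120:520],(396,396))
cv2.imwrite('pics/c9.png',np.hstack([A,B]))
E
```

```text
pos [0.4946 0.0403 0.1408] ang -6.02 tilt z [-0.003 -0.    -1.   ] j [ 0.08  0.28 -0.13  1.16 -0.    1.76] clk 14.3833 w 0.0203 F [ 0.1  0.5 -2.9]
move cm [-6.99  4.89  2.1 ] roll -90.12
pred side: tip [332.24401583 201.91614403] head [313.84711358 238.58705548]
```

View pics/c9.png

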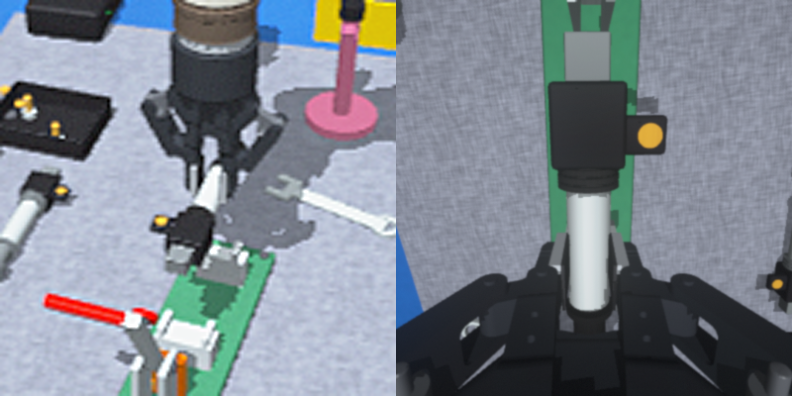

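The coil is held level in the jaws, out of the nest, with the clamp still open. The tool always points straight down, so I'll pitch the coil in the fingers by pressing the boot down on the cradle's edge. That means turning it 90° to the nest with its head off the plate.

>>> play_rows(
  motion=[
    {"fingers": 1, "translation": [-2, 1.3, 0], "roll": -7},
    {"fingers": 1, "translation": [-4, 2.6, 0], "roll": -14},
    {"fingers": 1, "translation": [-6, 4, 0], "roll": -21},
    {"fingers": 1, "translation": [-7.7, 4.9, 0], "roll": -28},
    {"fingers": 1, "translation": [-7.7, 4.9, 0], "roll": -35},
    {"fingers": 1, "translation": [-7.7, 4.9, 0], "roll": -42},
    {"fingers": 1, "translation": [-7.7, 4.9, 0], "roll": -49},
    {"fingers": 1, "translation": [-7.7, 4.9, 0], "roll": -56},
    {"fingers": 1, "translation": [-7.7, 4.9, 0], "roll": -63},
    {"fingers": 1, "translation": [-7.7, 4.9, 0], "roll": -70},
    {"fingers": 1, "translation": [-7.7, 4.9, 0], "roll": -77},
    {"fingers": 1, "translation": [-7.7, 4.9, 0], "roll": -84},
    {"fingers": 1, "translation": [-7.7, 4.9, 0], "roll": -90.1},
    {"fingers": 1, "translation": [-7.7, 4.9, 0], "roll": -90.1},
    {"fingers": 1, "translation": [-7.7, 4.9, 0], "roll": -90.1},
    {"fingers": 1, "translation": [-7.7, 4.9, 0], "roll": -90.1},
  ],
)

```text
clock: 15.72
eef_pos: [0.4137, -0.0002, 0.1418]
tool_rot: [0.743, 0.669, -0.0, -0.0]
ft_force: [-0.5, 0.5, -2.2]
grip_width: 0.0207
```

```bash
python3 - <<'E'
from geo import *
goto(np.append(N(80,-78,0)[:2],.0256),84.1)
E
```

```text
pos [ 4.137e-01 -2.000e-04  1.418e-01] ang 83.95 tilt z [-0.001  0.    -1.   ] j [-0.    0.12 -0.33  1.12  0.    0.11] clk 15.7167 w 0.0207 F [-0.5  0.5 -2.2]
move cm [-0.02 -0.07 11.62] roll -0.15
```

>>> play_rows(
  motion=[
    {"fingers": 1, "translation": [0, -0.1, 3], "roll": 0},
    {"fingers": 1, "translation": [0, -0.1, 6], "roll": 0},
    {"fingers": 1, "translation": [0, -0.1, 8], "roll": 0},
    {"fingers": 1, "translation": [0, -0.1, 9], "roll": 0},
    {"fingers": 1, "translation": [0, -0.1, 9.5], "roll": 0},
    {"fingers": 1, "translation": [0, -0.1, 9.8], "roll": 0},
    {"fingers": 1, "translation": [0, -0.1, 10.1], "roll": 0},
    {"fingers": 1, "translation": [0, -0.1, 10.4], "roll": 0},
    {"fingers": 1, "translation": [0, -0.1, 10.6], "roll": 0},
    {"fingers": 1, "translation": [0, -0.1, 10.6], "roll": 0},
  ],
)

```text
clock: 16.55
eef_pos: [0.4142, 0.0003, 0.0368]
tool_rot: [0.743, 0.67, 0.001, 0.001]
ft_force: [-1.8, 2.8, 4.2]
grip_width: 0.0199
```

>>> play_rows(
  motion=[
    {"fingers": 1, "translation": [0, 0, 0.3], "roll": 0},
    {"fingers": 1, "translation": [0, 0, 0.5], "roll": 0},
    {"fingers": 1, "translation": [0, 0, 0.7], "roll": 0},
    {"fingers": 1, "translation": [0, 0, 0.9], "roll": 0},
    {"fingers": 1, "translation": [0, 0, 1.1], "roll": 0},
    {"fingers": 1, "translation": [0, 0, 1.1], "roll": 0},
    {"fingers": 1, "translation": [0, 0, 1.1], "roll": 0},
  ],
)

```text
clock: 17.13
eef_pos: [0.4134, -0.0, 0.0252]
tool_rot: [0.743, 0.67, 0.0, 0.0]
ft_force: [0.4, 0.4, 3.9]
grip_width: 0.02
```

```bash
python3 - <<'E'
from geo import *
goto(None,0); snap('side','s10'); snap('wrist','w10')
c=bot.get_obs()['eef_pos']+[0,0,.022]
for th in (0,10,20):
    d=yd*np.cos(np.radians(th))+np.array([0,0,np.sin(np.radians(th))])
    print(th,'side tip',proj(s,c+d*.075),'plug',proj(s,c-d*.105),'wrist head',proj(load('w10'),c-d*.066),'plug',proj(load('w10'),c-d*.105))
A=cv2.resize(cv2.imread('pics/s10.png')[170:300,270:400],(396,396),interpolation=2); B=cv2.resize(cv2.imread('pics/w10.png')[0:400,120:520],(396,396))
cv2.imwrite('pics/c10.png',np.hstack([A,B]))
E
```

```text
pos [ 0.4134 -0.      0.0252] ang 84.08 tilt z [ 0.001  0.    -1.   ] j [-0.    0.26 -0.51  0.8   0.    0.1 ] clk 17.1333 w 0.02 F [0.4 0.4 3.9]
0 side tip [328.90958401 239.18607755] plug [390.94963793 253.29639356] wrist head [314.50133601 125.57655549] plug [314.42192468  33.37798397]
10 side tip [329.41189167 235.89637257] plug [389.59721412 257.86806442] wrist head [314.49585059 126.56543275] plug [314.42283821  46.50465609]
20 side tip [330.67129656 232.83226092] plug [387.19191123 261.95105927] wrist head [314.49452732 131.11919339] plug [314.429009    62.68468926]
```

View pics/c10.png

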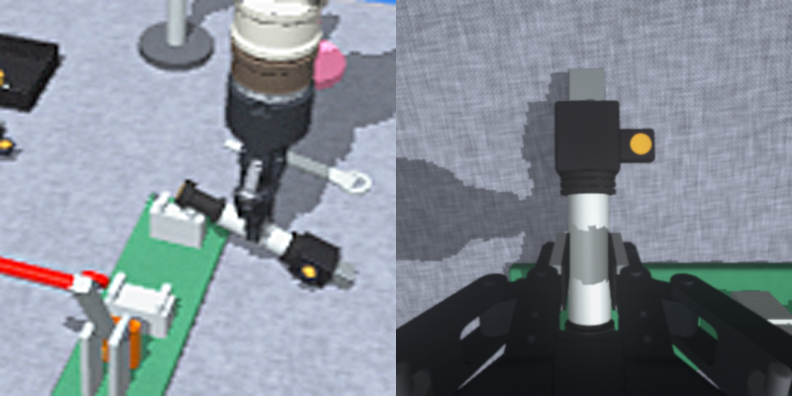

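The side crop shows the boot tip up on the cradle, at (330.7,232) in full-image pixels, and the plug down at (384,260). The slope is 0.522 against 0.515 predicted for 20°, so the pitch is about right. Now I lift and turn towards the lens.

>>> play_rows(
  motion=[
    {"fingers": 1, "translation": [0, 0, -2], "roll": 0},
    {"fingers": 1, "translation": [0, 0, -5], "roll": 0},
    {"fingers": 1, "translation": [0, 0, -8], "roll": 0},
    {"fingers": 1, "translation": [0, 0, -11], "roll": 0},
    {"fingers": 1, "translation": [0, 0, -14], "roll": 7},
    {"fingers": 1, "translation": [0, 0, -14], "roll": 14},
    {"fingers": 1, "translation": [0, 0, -14], "roll": 21},
    {"fingers": 1, "translation": [0, 0, -14], "roll": 28},
    {"fingers": 1, "translation": [0, 0, -14], "roll": 35},
    {"fingers": 1, "translation": [0, 0, -14], "roll": 42},
    {"fingers": 1, "translation": [0, 0, -14], "roll": 49},
    {"fingers": 1, "translation": [0, 0, -14], "roll": 56},
    {"fingers": 1, "translation": [0, 0, -14], "roll": 63},
    {"fingers": 1, "translation": [0, 0, -14], "roll": 70},
    {"fingers": 1, "translation": [0, 0, -14], "roll": 73},
    {"fingers": 1, "translation": [0, 0, -14], "roll": 73},
    {"fingers": 1, "translation": [0, 0, -14], "roll": 73},
  ],
)

```text
clock: 18.65
eef_pos: [0.4116, -0.0001, 0.1641]
tool_rot: [0.995, 0.097, -0.002, -0.0]
ft_force: [-0.1, -0.4, -1.8]
grip_width: 0.0202
```

```bash
python3 - <<'E'
from geo import *
L=np.array([.546,-.288,.233]); lx=np.array([-.19*.9394/1.0,.9818*.9394,-.343]); lx/=np.linalg.norm(lx)
for st in (.09,.06):
    goto(L+lx*(st+.075)-[0,0,.022],11)
snap('top','t11')
E
```

```text
pos [ 4.116e-01 -1.000e-04  1.641e-01] ang 11.17 tilt z [-0.003 -0.    -1.   ] j [-0.    0.1  -0.3   1.18 -0.    1.38] clk 18.65 w 0.0202 F [-0.1 -0.4 -1.8]
move cm [ 7.67 15.35  0.94] roll 0.17
pos [ 4.116e-01 -1.000e-04  1.641e-01] ang 11.17 tilt z [-0.003 -0.    -1.   ] j [-0.    0.1  -0.3   1.18 -0.    1.38] clk 18.65 w 0.0202 F [-0.1 -0.4 -1.8]
move cm [ 7.65 18.17 -0.09] roll 0.17
```

>>> play_rows(
  motion=[
    {"fingers": 1, "translation": [2, 2, 0.1], "roll": 0},
    {"fingers": 1, "translation": [5, 4, 0.3], "roll": 0},
    {"fingers": 1, "translation": [7.7, 6.5, 0.5], "roll": 0},
    {"fingers": 1, "translation": [7.7, 9, 0.9], "roll": 0},
    {"fingers": 1, "translation": [7.7, 11.5, 0.9], "roll": 0},
    {"fingers": 1, "translation": [7.7, 13.5, 0.9], "roll": 0},
    {"fingers": 1, "translation": [7.7, 14.8, 0.9], "roll": 0},
    {"fingers": 1, "translation": [7.7, 15.3, 0.9], "roll": 0},
    {"fingers": 1, "translation": [7.7, 15.3, 0.9], "roll": 0},
    {"fingers": 1, "translation": [7.7, 15.3, 0.9], "roll": 0},
    {"fingers": 1, "translation": [7.7, 15.3, 0.9], "roll": 0},
  ],
)

```text
clock: 19.62
eef_pos: [0.5176, -0.1344, 0.1562]
tool_rot: [0.995, 0.097, -0.0, -0.0]
ft_force: [-0.7, 0.7, -3.0]
grip_width: 0.0197
```

```bash
python3 - <<'E'
from geo import *
goto(None,0)
snap('top','t12'); snap('side','s12'); c=bot.get_obs()['eef_pos']+[0,0,.022]
d=np.array([.19*.9394,-.9818*.9394,.343])
L=np.array([.546,-.288,.233])
print('top tip',proj(t,c+d*.075),'lens',proj(t,L),'side tip',proj(s,c+d*.075),'lens',proj(s,L))
A=cv2.resize(cv2.imread('pics/s12.png')[100:230,275:405],(400,400),interpolation=2); B=cv2.resize(cv2.imread('pics/t12.png')[130:260,370:500],(400,400),interpolation=2)
cv2.imwrite('pics/c12.png',np.hstack([A,B]))
E
```

```text
pos [ 0.5176 -0.1344  0.1562] ang 11.16 tilt z [-0.     0.001 -1.   ] j [-0.25  0.34 -0.01  1.22  0.    1.12] clk 19.6167 w 0.0197 F [-0.7  0.7 -3. ]
top tip [410.58581111 194.47212103] lens [445.84670531 188.00437196] side tip [328.62017642 156.8404293 ] lens [329.34710921 135.26874472]
```

View pics/c12.png

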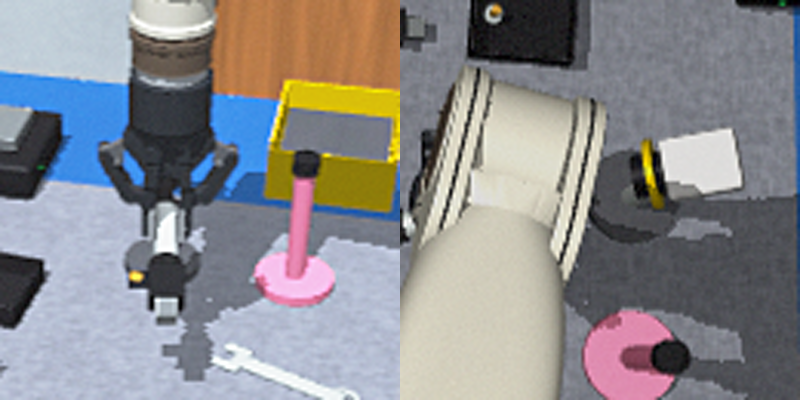

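The side crop shows the gripper lined up, with the plug at full-image (328.6,200.8) and the pink stand well clear. The tip itself is hidden in both views. I've now viewed 12 pictures, so I'll work from numbers and check coil pitch and slip using edges in the wrist image.

```bash
python3 - <<'E'
from geo import *
from scipy.optimize import least_squares
snap('wrist','w12'); w=load('w12'); o=bot.get_obs()
g=w['im'].astype(int)
p=g[:,310:320].mean(1); 
prev=None
for v in range(20,300,3): print(v,p[v].astype(int).tolist(),end=' ')
print()
r=R.from_quat(o['tool_rot']).as_matrix(); f=r[:,1]; up=np.array([0,0,1.])
for th in (14,17,20,23):
    a=np.radians(th); d=f*np.cos(a)+up*np.sin(a); n=-f*np.sin(a)+up*np.cos(a); c=o['eef_pos']+[0,0,.022]
    print(th,{k:proj(w,c+d*x/1e3+n*z/1e3).round(0).tolist() for k,(x,z) in dict(sl30=(30,11.5),sl=(-36,11.5),col=(-36,15.5),colb=(-47,15.5),hf=(-47,14),hb=(-85,14),pl=(-105,9)).items()}, 'side plug',proj(s,c-d*.105).round(1))
E
```

```text
20 [71, 144, 107] 23 [71, 143, 106] 26 [71, 143, 107] 29 [72, 143, 107] 32 [124, 170, 147] 35 [231, 233, 234] 38 [235, 236, 238] 41 [235, 236, 238] 44 [235, 236, 238] 47 [235, 237, 238] 50 [235, 237, 239] 53 [236, 237, 239] 56 [221, 222, 224] 59 [104, 109, 109] 62 [79, 87, 86] 65 [145, 153, 155] 68 [150, 158, 161] 71 [151, 159, 162] 74 [152, 160, 163] 77 [153, 161, 164] 80 [154, 162, 165] 83 [155, 163, 166] 86 [156, 164, 167] 89 [157, 165, 168] 92 [158, 166, 169] 95 [160, 167, 170] 98 [145, 151, 155] 101 [66, 68, 71] 104 [75, 76, 80] 107 [75, 76, 79] 110 [74, 76, 79] 113 [74, 76, 80] 116 [74, 75, 79] 119 [74, 75, 79] 122 [74, 75, 78] 125 [74, 75, 78] 128 [73, 75, 79] 131 [74, 74, 78] 134 [74, 74, 78] 137 [74, 75, 78] 140 [74, 74, 77] 143 [73, 74, 78] 146 [73, 74, 78] 149 [74, 73, 78] 152 [74, 74, 78] 155 [73, 74, 77] 158 [73, 74, 77] 161 [73, 74, 78] 164 [72, 73, 78] 167 [74, 73, 78] 170 [71, 71, 75] 173 [52, 53, 56] 176 [58, 58, 60] 179 [51, 52, 54] 182 [57, 57, 60] 185 [59, 59, 62] 188 [51, 52, 54] 191 [59, 60, 62] 194 [60, 60, 63] 197 [164, 169, 172] 200 [237, 239, 241] 203 [238, 
[... 690 characters left out ...]
0, 185.0], 'col': [315.0, 185.0], 'colb': [315.0, 162.0], 'hf': [315.0, 162.0], 'hb': [315.0, 82.0], 'pl': [315.0, 44.0]} side plug [328.2 204.1]
17 {'sl30': [315.0, 316.0], 'sl': [315.0, 184.0], 'col': [315.0, 183.0], 'colb': [315.0, 161.0], 'hf': [315.0, 161.0], 'hb': [315.0, 84.0], 'pl': [315.0, 49.0]} side plug [328.1 205.3]
20 {'sl30': [315.0, 316.0], 'sl': [315.0, 183.0], 'col': [315.0, 182.0], 'colb': [315.0, 160.0], 'hf': [315.0, 160.0], 'hb': [315.0, 86.0], 'pl': [315.0, 54.0]} side plug [328.1 206.4]
23 {'sl30': [315.0, 316.0], 'sl': [315.0, 182.0], 'col': [315.0, 181.0], 'colb': [315.0, 159.0], 'hf': [315.0, 160.0], 'hb': [315.0, 89.0], 'pl': [315.0, 59.0]} side plug [328.  207.4]
```

```bash
python3 - <<'E'
from geo import *
from scipy.optimize import least_squares
w=load('w12'); o=bot.get_obs()
r=R.from_quat(o['tool_rot']).as_matrix(); f=r[:,1]; up=np.array([0,0,1.])
obs=np.array([196.5,171.5,99,63.5]); P=[(-36,15.5),(-47,15.5),(-85,14),(-105,9)]
def cd(q):
    a=q[1]; d=f*np.cos(a)+up*np.sin(a); n=-f*np.sin(a)+up*np.cos(a); return o['eef_pos']+up*(.022+q[2])+d*q[0],d,n
def res(q,u=False):
    c,d,n=cd(q); v=[proj(w,c+d*x/1e3+n*z/1e3)[1] for x,z in P]; return np.append((np.array(v)-obs)/np.array([1,1,1,3]),[q[2]/.001])
def side(c,d): return proj(s,c-d*.105).round(1)
for k in range(1): 
    q=least_squares(res,[0,.35,0]).x; c,d,n=cd(q); print('shift',q[0],'pitch',q[1],'h',q[2],res(q).round(1)); print('origin',c,'tip',c+d*.075,'dir',d,'side plug',side(c,d))
L=np.array([.546,-.288,.233]); lx=np.array([-.19*.9394,.9818*.9394,-.343]); lx/=np.linalg.norm(lx)
tip=c+d*.075; ly=np.cross(up,lx); ly/=np.linalg.norm(ly); lz=np.cross(lx,ly); e=tip-L
print('tip in lens',e@lx,e@ly,e@lz,'angle',np.arccos(-d@lx))
m=L+lx*.06-tip; print('move cm',(r.T@m*100).round(2))
# grey plug end / lug in side view now; spare-free check of lens from newest top image
t2=load('t12'); h=cv2.cvtColor(t2['im'],cv2.COLOR_RGB2HSV); m=cv2.inRange(h,(22,130,100),(34,255,255)); m[:165]=0;m[215:]=0;m[:,:435]=0;m[:,500:]=0; print('ring',cv2.minAreaRect(cv2.findNonZero(m)))
h=load('s12')['im'][185:215,315:345].mean(2).astype(int); print(h[:,::3])
E
```

```text
shift 0.0064481198008752814 pitch 0.3399635578472882 h 6.062012282527546e-05 [-1.2  1.5 -0.5  0.5  0.1]
origin [ 0.5189966  -0.14043298  0.18062079] tip [ 0.532694   -0.20980108  0.20562132] dir [ 0.18263205 -0.92490799  0.33334032] side plug [328.1 204.3]
tip in lens 0.08388267026545822 -0.0017939376873659636 0.00148074450448413 angle 0.01386515642262222
move cm [-0.19  2.29 -0.68]
ring ((450.5384826660156, 185.6923065185547), (21.572772979736328, 3.137857675552368), 78.69007110595703)
[[136 124 124  41  46  53  44  73  85 126]
 [128 125 131  52  56  57  56  84  79 126]
 [158 124 120  56  56  56  55  88  82 125]
 [182 158  59  57  52  55  60  81  97 128]
 [206 199 114  61  56  53  57  57 115 120]
 [204 197 100  55  55  60  57  55 130 123]
 [198  85  44  57  55  53  56  83 123 127]
 [204  32  44  54  59  55  58 135 120 125]
 [197  79  87  53  58  54  55 131 121 120]
 [195 209 230  50  51  58  58 124 117 120]
 [197 192 213  50  46  47  53 129 123 121]
 [190 187 205   4  85  86  17 135 125 129]
 [196 195 195   4 226 227  11 137 125 170]
 [194 194 202   0 177 180   2 131 125 120]
 [196 194 195   0 180 179   0 128 120 121]
 [188 188 200  39 179 183  15 131 117 122]
 [197 193 197 160 180 183  83 122 116 123]
 [200 185 191 209 151 158 114 119 121 121]
 [197 182 187 207  76  80 166 117 118 118]
 [194 190 187 199  85  89 212 119 125 132]
 [191 195 183 202 128 135 207 123 131 214]
 [196 198 193 200 210 207 200 118 129 163]
 [198 192 196 194 204 194 201 124 124 202]
 [201 190 201 196 203 190 199 123 123 154]
 [189 190 191 198 196 198 171 121 116 155]
 [195 193 199 196 200 201 172 124 117 116]
 [202 199 194 198 203 201 166 133 125 124]
 [194 189 195 196 167 117 117 127 123 117]
 [186 188 193 196 169 123 125 123 122 111]
 [194 197 197 197 167 123 125 124 120 113]]
```

The edge fit gives pitch 0.34 rad and the coil 6 mm further forward. It predicts the side-view plug end at v=204.3, against about 203.8 seen. The remaining shift is [-0.2, 2.3, -0.7] cm.

>>> play_rows(
  motion=[
    {"fingers": 1, "translation": [-0.1, 0.6, -0.2], "roll": 0},
    {"fingers": 1, "translation": [-0.2, 1.2, -0.4], "roll": 0},
    {"fingers": 1, "translation": [-0.2, 1.8, -0.6], "roll": 0},
    {"fingers": 1, "translation": [-0.2, 2.3, -0.7], "roll": 0},
    {"fingers": 1, "translation": [-0.2, 2.3, -0.7], "roll": 0},
    {"fingers": 1, "translation": [-0.2, 2.3, -0.7], "roll": 0},
    {"fingers": 1, "translation": [-0.2, 2.3, -0.7], "roll": 0},
    {"fingers": 1, "translation": [-0.2, 2.3, -0.7], "roll": 0},
    {"fingers": 1, "translation": [-0.2, 2.3, -0.7], "roll": 0},
    {"fingers": 1, "translation": [-0.2, 2.3, -0.7], "roll": 0},
  ],
)

```text
clock: 20.6
eef_pos: [0.5203, -0.1582, 0.1631]
tool_rot: [0.995, 0.097, -0.0, -0.0]
ft_force: [-1.0, 0.1, -1.6]
grip_width: 0.0199
```

```bash
python3 - <<'E'
from geo import *
goto(None,0); snap('wrist','w13'); snap('top','t13'); snap('side','s13')
g=load('w13')['im'][:,310:320].mean((1,2)); e=np.abs(np.diff(g)); print('wrist edges',[v for v in range(50,220) if e[v]>18])
g=load('w12')['im'][:,310:320].mean((1,2)); e=np.abs(np.diff(g)); print('before',[v for v in range(50,220) if e[v]>18])
o=bot.get_obs(); r=R.from_quat(o['tool_rot']).as_matrix(); f=r[:,1]; up=np.array([0,0,1.]); a=.34; d=f*np.cos(a)+up*np.sin(a)
c=o['eef_pos']+up*.022+d*.0064
L=np.array([.546,-.288,.233]); lx=np.array([-.19*.9394,.9818*.9394,-.343]); lx/=np.linalg.norm(lx); ly=np.cross(up,lx); ly/=np.linalg.norm(ly); lz=np.cross(lx,ly); q=c+d*.075-L
print('tip in lens',q@lx,q@ly,q@lz, 'ang',np.arccos(-d@lx), 'vel',np.abs(o['joint_vel']).max())
# bystanders: image change between start and now, away from the arm; clamp bar in side view
for n in 'top','side':
    A=load(n+'0')['im'].astype(int); B=load(n[0]+'13')['im'].astype(int); m=(np.abs(A-B).max(2)>60).astype(np.uint8); print(n,[cv2.boundingRect(q) for q in cv2.findContours(cv2.morphologyEx(m,cv2.MORPH_CLOSE,np.ones((5,5))),0,2)[0] if cv2.contourArea(q)>12])
h0=cv2.cvtColor(load('s13')['im'],cv2.COLOR_RGB2HSV); m=((h0[...,0]<7)|(h0[...,0]>174))&(h0[...,1]>150)&(h0[...,2]>90); v,u=np.nonzero(m[225:275,255:312]); print('bar tip',u.min()+255,(v[u==u.min()]+225).mean(),'pred',[(a,proj(s,N(-120+115*np.cos(a),73,87+115*np.sin(a))).round(1)) for a in (1.6,1.8,1.9,2.05)])
E
```

```text
pos [ 0.5203 -0.1582  0.1631] ang 11.1 tilt z [-0.  0. -1.] j [-0.3   0.35  0.03  1.25  0.    1.08] clk 20.6 w 0.0199 F [-1.   0.1 -1.6]
wrist edges [62, 63, 64, 98, 99, 195, 196, 197, 198]
before [56, 57, 58, 59, 63, 64, 98, 99, 195, 196, 197, 198]
tip in lens 0.05923536895214091 0.000310486138351119 -0.00037956738926062534 ang 0.011823106346661456 vel 0.0024727698859662987
top [(439, 230, 13, 6), (289, 196, 54, 21), (237, 171, 31, 34), (273, 148, 367, 252)]
side [(474, 262, 9, 11), (454, 231, 18, 31), (265, 228, 73, 51), (308, 0, 306, 279)]
bar tip 266 256.5 pred [(1.6, array([274.3, 238.1])), (1.8, array([270.4, 245.4])), (1.9, array([268.6, 249.6])), (2.05, array([265.9, 256.4]))]
```

```bash
python3 -c "
from h import *
print(bot.job_done()); o=bot.get_obs(); print(o['clock'],o['eef_pos'],o['grip_width'])"
```

```text
the job is handed in; nothing more can be done
None
the job is handed in; nothing more can be done
```

I swung the clamp shut on the coil, let it rest there about 2 s with the handle released, and swung it back. I then lifted the coil by its sleeve, pitched it about 20° in the fingers against the cradle edge, and held it in front of the lens. The job is handed in at about 20.6 s; no verdict is reported.

**Last checks:**
- **Coil position:** the boot tip is about 59 mm before the glass and within 1 mm of the line of sight. The coil is about 0.01 rad off that line. The arm is still and the grip width is steady at 20 mm.
- **Clamp:** it is open at the stop, about 2.05 rad.
- **Other things:** the before-and-after image comparison shows changes only at the nest, the clamp and around the arm and its shadow. Anything hidden behind the arm could not be compared.

**What failed or disagreed:**
- **First handle grasp:** it closed on nothing. The fingertips reach roughly 15–20 mm less far than the figures given, so I regripped lower.
- **Coil in the jaws:** it sits about 6 mm further towards its tip than planned; I corrected for this.
- **Boot tip not seen directly:** it is hidden from the cameras at the final pose, so its position comes from edges in the wrist image. A side-view check just before the last 2 cm agreed within about 1 pixel. The lens position is good to a few millimetres.

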